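# Hold a sample slide flush on a tilted inspection stage

## Robot

A 7-joint arm with a two-finger parallel gripper is mounted at the origin on the work surface. World frame = base frame: x ahead of the robot, y to its left, z up, the work surface at z = 0. Lengths are in m, angles in degrees, forces in N, time in s.
With the tool pointing down it reaches from about 0.4 to 0.75 m from the base axis. Payload 19.5 kg.
Tool frame: the origin (TCP) lies midway between the tips of the shut fingers; the grasp point (between the pads) lies manip.grip_point_offset behind it (manip.grip_point_offset is the distance from the TCP to the grasp point, in m); z points along the fingers, y is the line along which they close (so a half turn about z gives the same grasp; the last joint's range is limited). The gripper opens to 85 mm and grips with 20 to 120 N. Pads are 22 mm wide; open, the fingers measure 114 mm over their backs; the gripper's body (76 mm by 85 mm) begins 54 mm behind the grasp point. The pads swing forward as they close: fully open they stand 13 mm farther back than shut.
Start: joints at [-67.019, 40.479, -1.581, 85.061, 1.261, 54.483, -4.326], TCP at [0.246, 0.52, 0.202] pointing down, gripper open.
Joint ranges: [-155.06, 155.06], [-18.47, 123.98], [-90, 86.84], [0, 140.48], [-83.41, 263.41], [0, 116], [-161.91, 161.91]. Speed limits (degrees/s): [108.29, 108.29, 147.25, 147.25, 172.46, 172.46, 172.46].

## Interface

Orientations are given as [roll, pitch, yaw] about the fixed x, y, z axes, in that order (R = Rz(yaw) Ry(pitch) Rx(roll)).
In Python, from bench import monitor, eyes, manip, search_frame gives the robot as it stands. The module is installed in compiled form; this text tells all that it offers.
- The arm moves only by the tool carry_out, never from a script. Its argument "steps" is a list of rows, each an object with "translation": the shift along the tool's x, y, z scaled (see below), a list of three; "turn": the turn about the tool's z scaled (see below); "hand": the opening, from 0 (shut) to 1 (fully open). A call has 1 to 12 rows; each row shifts and turns the commanded pose from where the row before left it, along the tool's axes as they then stand; what a row does not reach is not made up. The controller multiplies each number of a shift by 0.04 m and each number of a turn by pi rad. A row lasts 1/12 s, in which the tool goes at most 41.7 mm and 7.16 degrees, less where a joint would pass 70% of its speed; a pose out of reach is approached as far as the arm can. A call with a number of a shift or a turn outside -1 to 1 is refused whole. A call with a gripper value outside its range is refused whole. The fingers move at their own pace and stop on an object; the grip force is fixed at half the most. Time passes only in rows, so rows that do not move let the fingers close. It gives the time, the measured TCP pose, the force, the opening and the grip force at its end, in the units of the state.
- monitor.observe(): the state, without advancing time (a new reading comes with each control period).
- eyes.capture(name): name is "scene" or "top"; returns (picture, depth): 420x560x3 uint8, red, green, blue; 420x560 float32, m along the optical axis (not along the pixel's ray), 0 where there is no reading.
- eyes.calibration(name): a dict with "vfov" (degrees; the focal length in pixels is half the picture's height over the tangent of half this angle, whatever the lens; pixels are square), "cx", "cy" (the principal point, pixels), "xyz" and "attitude" of the camera in the world. Camera axes: x right, y down, z forward; pixel columns grow to the right and rows downward; lengths in m; the calibration is good to about 2 mm. A picture is of the moment at which its call begins. calibration takes no time and is no camera call.
- manip.finish_job(): hands the job in; it is judged then, once.
Trained networks look in the newest picture that a camera, given by its name, has taken for a name from the list of things; names that differ only in an ending like _2 or _b are one class to them, and where a whole thing is asked for, a point or a joint stands for the part that bears it (a point fixed in the world has none). Each returns a list of dicts, best first, with "confidence" (0 to 1); they miss things now and then, are a little off and sometimes report something else, mostly with a low value. They report only what shows in the picture. A call takes as long as a camera call. They do not tell look-alikes from the thing itself.
- search_frame(camera, thing): "location" ([row, column] as shares, 0 to 1, of the picture: columns of its width, rows of its height, amid what is visible of it).
The state is a dict: "time_s": time; "qpos": joint angles; "joint_velocities": joint speeds; "joint_torque": joint torques, N m; "position": TCP position; "tcp_rot": TCP orientation; "force": force on the tool from outside, world axes, zero at the start; "moment": the same for the moment, N m; "width": finger opening in m; "grasp_force": force on a finger pad.
Only numpy, scipy, OpenCV 4.12 (cv2) and the standard library are available. Lean on these libraries where they do the work, as an engineer would, in place of code of your own. Each camera call takes 0.05 s, during which the arm holds its last target. There are 200 camera calls.

## Task

First swing the bench lamp's dimmer lever to upright for half light. Then lift the sample slide by its finger grip and lay it on the sloped face of the inspection stage, centred and with its long side running up the slope, tilting it until its underside lies flush on the face. Finish while still holding it there by the grip with a gentle, steady push onto the face (about 6 N); do not let go, and leave the other things on the bench alone.

Things in the scene. Friction and masses are not known exactly. Their poses are not given: they have to be found in the camera images.
- dimmer_lever (a joint): angle of the dimmer lever: 0 = upright, negative = leaning to the -x side of dimmer_pivot, positive = leaning to its +x side; limits -0.8 and 0.8. It moves against light friction (about 2 N at the grip) and stays where it is left
- dimmer_pivot (a point): on the lever's hinge axis, 42 mm above the bench, on the fixed dimmer box (grey, 100 x 70 x 34 mm). z up; y along the hinge axis; the lever swings in this point's x-z plane
- lever_grip (a point): centre of the lever's black cross-bar grip, a cylinder 16 mm across and 44 mm long that lies along its y (parallel to the hinge), 80 mm from the hinge axis. The arm below it is a steel bar 9 x 12 mm; this point turns with the lever
- slide_grip (a point): middle of the sample slide's finger grip. The slide (about 0.11 kg, loose, flat on the bench at the start) is an aluminium plate 80 (x) x 56 (y) x 6 mm with green circuit boards on top and, in the middle, one upright black grip 44 mm long (x), 12 mm thick (y), from 6 to 48 mm above the underside. This point is 30 mm above the underside. z is the slide's upward normal, x its long side
- slide_sole (a point): centre of the slide's flat underside; same axes as slide_grip
- stage_base: the tilting inspection stage as a whole, fixed to the bench: grey base 130 (x) x 100 (y) x 34 mm, origin at the centre of its underside, x towards the uphill end of its face, z up. On it a plate is hinged at its low edge, locked at some slope between 0.25 and 0.55 rad; it does not give
- stage_face (a point): centre of the sloped upper face of the stage's aluminium plate, 110 mm long (x) by 84 mm wide (y), 8 mm thick, no rim. z is the outward normal of the face, x points straight up the slope, y is level. The low edge is the one nearer the robot
- spool: bystander, to be left alone: blue reel, 52 mm across, 42 mm tall
- flux_jar: bystander, to be left alone: small jar, 44 mm across, 45 mm tall
- driver: bystander, to be left alone: screwdriver, 170 mm long, lying down
- meter: bystander, to be left alone: red hand-held multimeter, 85 x 170 x 46 mm, lying down
- iron_stand: bystander, to be left alone: black soldering-iron stand with a sponge, 100 x 170 x 32 mm
- glue_tube: bystander, to be left alone: glue tube, 115 mm long, 16 mm high
- parts_bin: bystander, to be left alone: small divided grey bin, 80 x 120 x 45 mm
There are look-alikes about, which are no part of the job. What is shaped like the part that bears slide_grip but yellow is not meant.

How it is judged (in metres and radians):
On the way, in this order (a step that is already met when the one before it is completed fails the run):
1. the dimmer lever stands upright (within 0.12 rad) (value of joint dimmer_lever between -0.12 and 0.12 rad), for 0.2 s.
2. the slide is lifted well clear of the bench (height (world z) of slide_sole above 0.04 m), for 0.1 s.
At the end, for the whole second after the job is handed in: Lever upright within 0.12 rad; the slide lies right side up on the stage face: parallel within 0.06 rad, gap under 2.5 mm, centred within 15 mm along and 14 mm across, long side within 0.2 rad of straight uphill; it bears on the face with 2.5 to 25 N, and the fingers still hold it (all of step 1 and angle between the z axis of slide_sole and the z axis of stage_face, either way round below 0.06 rad and angle between the x axis of slide_sole and the x axis of stage_face, either way round below 0.2 rad and angle between slide_sole's own z axis and vertical below 1 rad and z of slide_sole in the frame of stage_face between -0.003 and 0.0025 m and x of slide_sole in the frame of stage_face between -0.015 and 0.015 m and y of slide_sole in the frame of stage_face between -0.014 and 0.014 m and contact force between slide and stage_base between 2.5 and 25 N and contact force between the fingers and slide above 2 N); the arm keeps its last pose, push and grip.
It fails at once if a bystander is pushed more than 30 mm (distance of any of spool, flux_jar, driver, meter, iron_stand, glue_tube, parts_bin from where it was at the start of the episode above 0.03 m).
It fails at once if the slide is rammed onto the stage with over 45 N (contact force between slide and stage_base above 45 N).
It fails at once if the stage's face is forced out of its slope (distance of stage_face from where it was at the start of the episode above 0.006 m).
It also fails if it takes over 51 s, if anything falls off the work surface, if the arm or the gripper's body presses on something with over 40 N, if the wrist force passes 120 N, or if a joint passes its speed limit or range.

## Working session

There is one attempt and no reset: what is moved stays moved. The work goes in short steps, Python scripts to look and compute and a tool call to move; the robot and the scene stay as the last step left them, time stands still between calls to the robot, and variables do not carry over. Pictures are saved under pics/ and viewed, at most 10 in all, crops included, and the job is handed in when it is done.

Besides the shell and the picture viewer there is one more tool, called after "Call:" as name(argument=value, ...) on one line, values as JSON. carry_out: Moves the arm, as the interface text tells. Shifts and turns lie within -1 to 1; 1 stands for 0.04 m of shift or pi rad of turn. Its arguments: {"type":"object","properties":{"steps":{"type":"array"}},"required":["steps"]}

```bash
mkdir -p pics; cat > h.py <<'E'
import numpy as np, cv2
from scipy.spatial.transform import Rotation as R
from bench import monitor, eyes, manip, search_frame
def cam(n):
    c=eyes.calibration(n); return c
def cloud(n,save=None):
    p,d=eyes.capture(n); c=eyes.calibration(n)
    f=210/np.tan(np.radians(c["vfov"]/2))
    v,u=np.mgrid[0:420,0:560]
    P=np.stack([(u-c["cx"])/f*d,(v-c["cy"])/f*d,d],-1)
    A=np.array(c["attitude"],float)
    Rm=R.from_euler('xyz',A,degrees=True).as_matrix() if A.shape==(3,) else A
    W=P@Rm.T+np.array(c["xyz"]); W[d==0]=np.nan
    np.savez(''+n+'.npz',p=p,W=W)
    if save: cv2.imwrite('pics/'+save+'.png',p[...,::-1])
    return p,W
E
python3 - <<'E'
from h import *
print(monitor.observe(), manip.grip_point_offset)
for n in("scene","top"):
    print(eyes.calibration(n)); p,W=cloud(n,n+"0")
    print(np.nanmedian(W[...,2]))
    for t in("lever_grip","slide_grip","stage_base","dimmer_pivot"):
        for r in search_frame(n,t):
            a,b=r["location"];i,j=int(a*420),int(b*560);print(n,t,round(r["confidence"],2),(i,j),W[i,j].round(3))
a=cv2.imread('pics/scene0.png')
E
```

```text
{'time_s': 0.0, 'qpos': array([-67.01936722,  40.5136895 ,  -1.58283427,  85.08295015,
         1.26046196,  54.4828552 ,  -4.32656136]), 'joint_velocities': array([-0.01784624, -0.00466041, -0.03365398, -0.07277894,  0.02995748,
       -0.00331597, -0.14787419]), 'joint_torque': array([ 1.43667962e-04, -8.83212090e+01,  1.23459678e+00, -2.36168647e+01,
        1.69168826e-02,  6.43021587e-03,  4.52175061e-05]), 'position': array([0.24623824, 0.51928788, 0.20173572]), 'tcp_rot': array([-1.79937851e+02,  1.63278859e-03,  1.54629740e+02]), 'force': array([-0.5177796 ,  0.53805109, -0.29747445]), 'moment': array([ 0.00343916,  0.04937105, -0.04458168]), 'grasp_force': 0.0, 'width': 0.08544396271307222} 0.0187
{'vfov': 51.1525904085865, 'cx': 276.0138585250985, 'cy': 211.41645506187953, 'xyz': array([ 1.16438447, -0.14316372,  1.03568091]), 'attitude': array([-143.6529204 ,    0.73829202,   78.34000932])}
0.000963030944676424
scene lever_grip 0.7 (238, 184) [ 0.515 -0.263  0.092]
scene slide_grip 0.96 (223, 223) [ 0.426 -0.16   0.003]
scene slide_grip 0.76 (265, 250) [ 0.596 -0.108  0.035]
scene slide_grip 0.62 (226, 283) [0.492 0.002 0.032]
scene stage_base 0.6 (224, 366) [0.559 0.214 0.072]
scene stage_base 0.39 (226, 282) [ 0.491 -0.001  0.032]
scene dimmer_pivot 0.68 (259, 187) [ 0.552 -0.265  0.049]
{'vfov': 44.440680780003916, 'cx': 283.969396109866, 'cy': 197.14896159740576, 'xyz': array([ 0.36171666, -0.01755462,  1.36078331]), 'attitude': array([-172.87063093,    1.56825952,  -90.85486789])}
0.0008939371629494985
top lever_grip 0.58 (201, 396) [ 0.505 -0.26   0.1  ]
top slide_grip 0.88 (218, 285) [0.476 0.015 0.008]
top slide_grip 0.72 (181, 331) [ 0.566 -0.106  0.05 ]
top stage_base 0.89 (196, 202) [0.531 0.224 0.068]
top stage_base 0.2 (121, 213) [0.745 0.208 0.002]
top dimmer_pivot 0.88 (193, 394) [ 0.529 -0.262  0.07 ]
```

View pics/scene0.png

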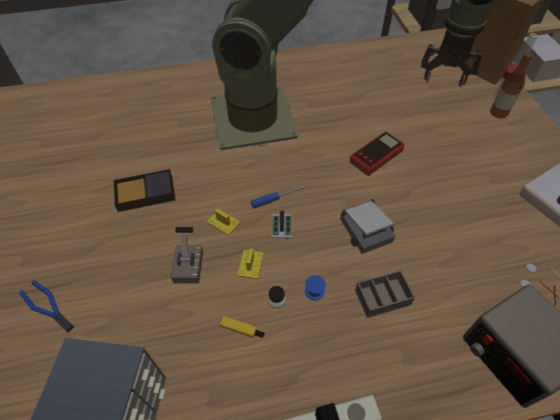

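View pics/top0.png

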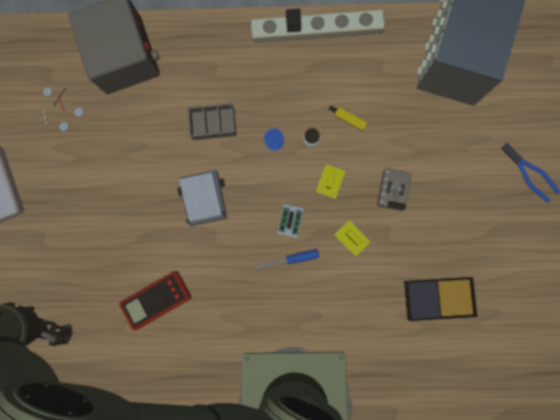

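The real slide (silver with green boards) is at scene (226,282) and top (220,291). The yellow look-alikes are at scene (222,223) and (262,250). The dimmer grip is the black bar at scene (229,184), and the stage is at scene (224,367). I choose the silver/green slide and will check it in a close crop while measuring.

```bash
python3 - <<'E'
from h import *
S=np.load('scene.npz');T=np.load('top.npz')
def near(D,c,r,lo,hi):
    W=D['W'];return (np.hypot(W[...,0]-c[0],W[...,1]-c[1])<r)&(W[...,2]>lo)&(W[...,2]<hi)
def rect(P):
    r=cv2.minAreaRect((P[:,:2]*1000).astype(np.float32));return [np.round(x,1) for x in r]
for n,D in(('S',S),('T',T)):
    W=D['W'];p=D['p'].astype(int)
    m=near(D,(.55,.215),.075,.045,.12)
    P=W[m]
    for _ in range(4):
        c=P.mean(0);nrm=np.linalg.svd(P-c,full_matrices=False)[2][2];nrm*=np.sign(nrm[2])
        P=P[abs((P-c)@nrm)<.004]
    up=np.array([0,0,1])-nrm*nrm[2];up/=np.linalg.norm(up);y=np.cross(nrm,up)
    uv=np.c_[(P-c)@up,(P-c)@y]; r=cv2.minAreaRect((uv*1000).astype(np.float32))
    print(n,'stage n',nrm.round(4),'slope',np.arccos(nrm[2]),'yaw',np.degrees(np.arctan2(up[1],up[0])),'c',c,len(P),r, 'rectcentre',c+up*r[0][0]/1000+y*r[0][1]/1000,'z',P[:,2].min(),P[:,2].max())
    for k,c0 in(('slide',(.48,.0)),):
        P=W[near(D,c0,.06,.003,.015)];print(n,'plate',len(P),rect(P))
        P=W[near(D,c0,.06,.03,.06)];print(n,'grip',len(P),rect(P),P.mean(0),P[:,2].max())
    P=W[near(D,(.53,-.263),.07,.026,.044)];print(n,'box',len(P),rect(P),P.mean(0))
    P=W[near(D,(.50,-.263),.09,.05,.2)];print(n,'lever',len(P),P[:,2].max())
    m=near(D,(.50,-.263),.09,.08,.2)&(D['p'].max(-1)<50);P=W[m];print(n,'grip',len(P),rect(P),P.mean(0),P.min(0),P.max(0))
a=cv2.resize(S['p'][195:290,150:310],None,fx=4,fy=4,interpolation=2)
b=cv2.resize(T['p'][150:245,270:430],None,fx=4,fy=4,interpolation=2)
cv2.imwrite('pics/crop1.png',cv2.resize(np.vstack([a,b]),None,fx=.78,fy=.78)[...,::-1])
E
```

```text
S stage n [-0.2617 -0.0539  0.9636] slope 0.270463986546895 yaw 11.635643000303475 c [0.53579981 0.22953403 0.06629727] 837 ((-2.9831466674804688, 1.6158828735351562), (118.22441864013672, 90.74969482421875), 4.049801349639893) rectcentre [0.53265828 0.23053691 0.06550024] z 0.046638351728123695 0.08299996592859515
S plate 446 [array([481.3,   3.5]), array([109.6, 110.9]), np.float64(76.0)]
S grip 81 [array([473. ,   3.5]), array([11.2, 43.2]), np.float64(77.9)] [0.47617649 0.00271249 0.04599019] 0.05363094368329557
S box 707 [array([ 547.4, -268.9]), array([ 70.6, 102. ]), np.float64(77.6)] [ 0.55419739 -0.26777529  0.03425017]
S lever 290 0.11468056508370184
S grip 81 [array([ 499.5, -257.7]), array([41.5, 13.8]), np.float64(77.6)] [ 0.49998553 -0.25814979  0.11010283] [ 0.48976081 -0.27892733  0.10195828] [ 0.50928424 -0.23807389  0.11468057]
T stage n [-0.2675 -0.049   0.9623] slope 0.27547128453555103 yaw 10.381729468268663 c [0.5308801  0.23003021 0.06497304] 1179 ((-2.698211669921875, -1.0245132446289062), (114.919677734375, 91.45043182373047), 2.667724847793579) rectcentre [0.52851075 0.22855457 0.06423912] z 0.04604238200217958 0.0825244688161908
T plate 627 [array([479.7,  -0. ]), array([112.3, 112.7]), np.float64(22.9)]
T grip 85 [array([468.7,   2.9]), array([11.9, 44.5]), np.float64(77.2)] [0.4682863  0.00281181 0.04722266] 0.05221679665426504
T box 728 [array([ 544.9, -269.8]), array([ 70.5, 101.1]), np.float64(77.8)] [ 0.55134809 -0.26727095  0.03388986]
T lever 254 0.1159764597917401
T grip 68 [array([ 494. , -258.6]), array([38. , 10.6]), np.float64(78.2)] [ 0.49411257 -0.25857561  0.11043337] [ 0.4870702  -0.27808298  0.10531556] [ 0.50234033 -0.24025252  0.11597646]
```

View pics/crop1.png

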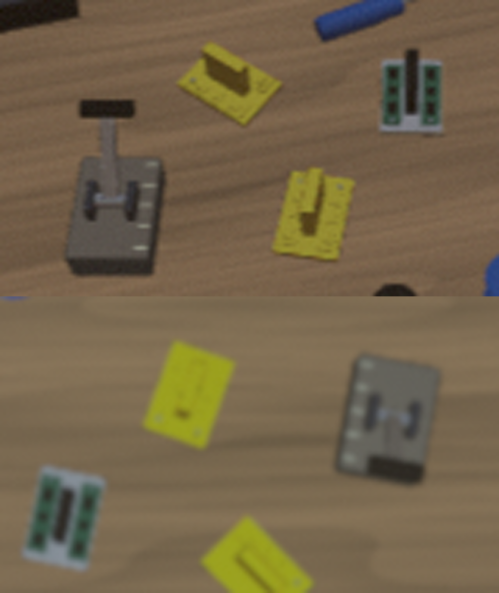

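The crop confirms it. The silver slide with green boards lies at about (0.471, 0.003) with yaw about -12.5°. The lever leans about -0.68 rad towards the robot, with its pivot at about (0.546, -0.269). The face slopes about 0.27 rad uphill along yaw about 11°. I'll push the lever with closed fingers.

Call:
carry_out(steps=[{"translation": [0,0,0],"turn": -0.036,"hand": 0},{"translation": [0,0,0],"turn": -0.036,"hand": 0},{"translation": [-0.65,-0.68,0],"turn": 0,"hand": 0},{"translation": [-0.65,-0.68,0],"turn": 0,"hand": 0},{"translation": [-0.65,-0.68,0],"turn": 0,"hand": 0},{"translation": [-0.65,-0.68,0],"turn": 0,"hand": 0},{"translation": [-0.65,-0.68,0],"turn": 0,"hand": 0},{"translation": [-0.65,-0.68,0],"turn": 0,"hand": 0},{"translation": [-0.65,-0.68,0],"turn": 0,"hand": 0},{"translation": [-0.65,-0.68,0],"turn": 0,"hand": 0},{"translation": [-0.65,-0.68,0],"turn": 0,"hand": 0},{"translation": [-0.65,-0.68,0],"turn": 0,"hand": 0}])

```text
time_s: 1.5
position: [0.4425, 0.1963, 0.2024]
tcp_rot: [180.0, 0.0, 167.6]
force: [1.5, 0.1, -0.0]
width: 0.0003
grasp_force: 0.0
```

```bash
cat >> h.py <<'E'
def go(x,y,z):
    s=monitor.observe();Rm=R.from_euler('xyz',s['tcp_rot'],degrees=True).as_matrix()
    d=Rm.T@(np.array([x,y,z])-s['position'])/.04
    print('t',s['time_s'],'pos',s['position'].round(4),'rot',s['tcp_rot'].round(2),'F',s['force'].round(1),'w',round(s['width'],4),'g',s['grasp_force'],'units',d.round(3),np.linalg.norm(d).round(2))
E
python3 -c "
from h import *
go(.46,-.25,.2)"
```

```text
t 1.5 pos [0.4425 0.1963 0.2024] rot [1.7999e+02 2.0000e-02 1.6759e+02] F [ 1.5  0.1 -0. ] w 0.0003 g 0.0 units [ -2.824 -10.803   0.059] 11.17
```

Call:
carry_out(steps=[{"translation": [-0.25,-0.95,0],"turn": 0,"hand": 0},{"translation": [-0.25,-0.95,0],"turn": 0,"hand": 0},{"translation": [-0.25,-0.95,0],"turn": 0,"hand": 0},{"translation": [-0.25,-0.95,0],"turn": 0,"hand": 0},{"translation": [-0.25,-0.95,0],"turn": 0,"hand": 0},{"translation": [-0.25,-0.95,0],"turn": 0,"hand": 0},{"translation": [-0.25,-0.95,0],"turn": 0,"hand": 0},{"translation": [-0.25,-0.95,0],"turn": 0,"hand": 0},{"translation": [-0.25,-0.95,0],"turn": 0,"hand": 0},{"translation": [-0.25,-0.95,0],"turn": 0,"hand": 0},{"translation": [-0.25,-0.95,0],"turn": 0,"hand": 0},{"translation": [0,0,0],"turn": 0,"hand": 0}])

```text
time_s: 2.5
position: [0.4581, -0.2414, 0.2018]
tcp_rot: [-179.8, -0.0, 167.1]
force: [-0.3, -2.3, 0.5]
width: -0.0001
grasp_force: 0.0
```

```bash
python3 -c "
from h import *
go(.460,-.25,.095)"
```

```text
t 2.5 pos [ 0.4581 -0.2414  0.2018] rot [-179.82   -0.    167.12] F [-0.3 -2.3  0.5] w -0.0001 g 0.0 units [-0.095 -0.189  2.67 ] 2.68
```

Call:
carry_out(steps=[{"translation": [0,-0.1,0.6],"turn": 0,"hand": 0},{"translation": [0,0,0.7],"turn": 0,"hand": 0},{"translation": [0,0,0.7],"turn": 0,"hand": 0},{"translation": [0,0,0.6],"turn": 0,"hand": 0},{"translation": [0,0,0],"turn": 0,"hand": 0},{"translation": [-0.3,0,0],"turn": 0,"hand": 0},{"translation": [-0.25,0,0],"turn": 0,"hand": 0},{"translation": [-0.25,0,0],"turn": 0,"hand": 0},{"translation": [-0.25,0,0],"turn": 0,"hand": 0},{"translation": [-0.25,0,0],"turn": 0,"hand": 0},{"translation": [0,0,0],"turn": 0,"hand": 0},{"translation": [0,0,0],"turn": 0,"hand": 0}])

```text
time_s: 3.5
position: [0.5094, -0.249, 0.0992]
tcp_rot: [-180.0, 0.0, 167.6]
force: [-0.2, -0.1, 0.3]
width: -0.0002
grasp_force: 0.0
```

```bash
python3 - <<'E'
from h import *
go(.527,-.265,.1)
p,W=cloud('scene')
cv2.imwrite('pics/lev1.png',cv2.resize(p[150:300,110:310],None,fx=3,fy=3,interpolation=2)[...,::-1])
E
```

```text
t 3.5 pos [ 0.5094 -0.249   0.0992] rot [-1.7999e+02  4.0000e-02  1.6759e+02] F [-0.2 -0.1  0.3] w -0.0002 g 0.0 units [-0.515 -0.297 -0.02 ] 0.59
```

View pics/lev1.png

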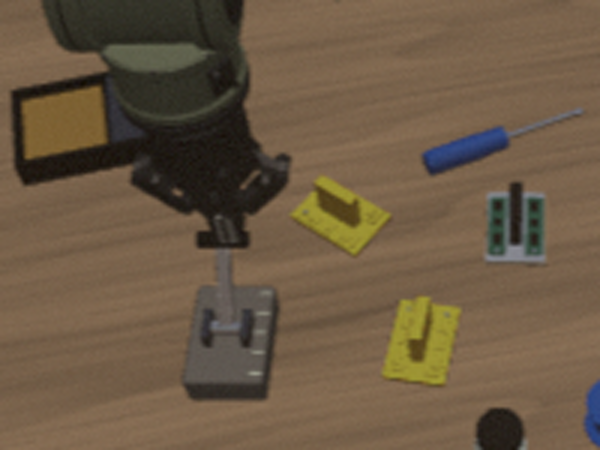

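The fingers are behind the bar (crop 223,238) and pushing it, slightly off-centre. I'll continue.

Call:
carry_out(steps=[{"translation": [-0.15,-0.1,0],"turn": 0,"hand": 0},{"translation": [-0.15,0,0],"turn": 0,"hand": 0},{"translation": [-0.15,0,0],"turn": 0,"hand": 0},{"translation": [0,0,0],"turn": 0,"hand": 0},{"translation": [0,0,0],"turn": 0,"hand": 0}])

```text
time_s: 3.97
position: [0.5261, -0.2565, 0.0982]
tcp_rot: [180.0, -0.0, 167.6]
force: [0.5, 0.8, -0.8]
width: -0.0002
grasp_force: 0.0
```

```bash
cat >> h.py <<'E'
def lever(n):
    p,W=cloud(n)
    piv=np.array([.546,-.2693]);ux=np.array([.977,-.213]);uy=np.array([.213,.977])
    a=(W[...,:2]-piv)@ux;b=(W[...,:2]-piv)@uy
    m=(abs(b)<.03)&(a>-.075)&(a<.05)&(W[...,2]>.055)&(W[...,2]<.14)
    for lo in np.arange(.055,.14,.008):
        k=m&(W[...,2]>=lo)&(W[...,2]<lo+.008)
        if k.sum(): print(n,round(lo,3),k.sum(),'a',np.percentile(a[k],[0,50,100]).round(4),'b',np.percentile(b[k],[0,100]).round(3),p[k].mean(0).round())
E
python3 - <<'E'
from h import *
go(.527,-.265,.1)
lever('scene')
E
```

```text
t 3.9667 pos [ 0.5261 -0.2565  0.0982] rot [ 1.800e+02 -1.000e-02  1.676e+02] F [ 0.5  0.8 -0.8] w -0.0002 g 0.0 units [-0.069 -0.202 -0.045] 0.22
scene 0.055 23 a [-0.0109 -0.0055  0.0089] b [-0.018  0.019] [89. 82. 79.]
scene 0.063 19 a [-0.0186 -0.0125 -0.0094] b [-0.005  0.006] [98. 90. 85.]
scene 0.071 24 a [-0.0267 -0.0208 -0.0145] b [-0.004  0.006] [99. 90. 84.]
scene 0.079 19 a [-0.0362 -0.0286 -0.0248] b [-0.004  0.006] [99. 89. 82.]
scene 0.087 13 a [-0.0391 -0.0336 -0.0281] b [-0.004  0.007] [96. 85. 77.]
scene 0.095 3 a [-0.0544 -0.0501 -0.0475] b [0.022 0.023] [88. 71. 54.]
scene 0.103 16 a [-0.0555 -0.0444 -0.0403] b [-0.019  0.022] [48. 39. 30.]
scene 0.111 5 a [-0.05   -0.0466 -0.0428] b [0.018 0.022] [36. 28. 22.]
scene 0.127 4 a [-0.0171 -0.0114 -0.0101] b [0.003 0.016] [75. 66. 55.]
scene 0.135 13 a [-0.0222 -0.0111 -0.0093] b [-0.002  0.022] [58. 50. 43.]
```

```bash
python3 - <<'E'
from h import *
p=np.load('scene.npz')['p'];q,_=cloud('top')
cv2.imwrite('pics/lev2.png',np.hstack([cv2.resize(x,None,fx=4,fy=4,interpolation=2) for x in (p[190:300,140:240],q[140:250,345:445])])[...,::-1])
go(.527,-.265,.1);lever('scene')
E
```

```text
t 4.0667 pos [ 0.5258 -0.2566  0.0982] rot [-1.800e+02 -2.000e-02  1.676e+02] F [ 0.2  0.2 -0.4] w -0.0003 g 0.0 units [-0.076 -0.2   -0.045] 0.22
scene 0.055 23 a [-0.0113 -0.0059  0.0154] b [-0.013  0.018] [94. 86. 83.]
scene 0.063 23 a [-0.0213 -0.015  -0.0066] b [-0.005  0.006] [98. 90. 85.]
scene 0.071 20 a [-0.0315 -0.0214 -0.0171] b [-0.005  0.007] [99. 90. 84.]
scene 0.079 15 a [-0.0348 -0.0277 -0.0231] b [-0.005  0.006] [101.  90.  82.]
scene 0.087 18 a [-0.0428 -0.0341 -0.0256] b [-0.004  0.007] [99. 89. 81.]
scene 0.095 5 a [-0.0542 -0.047  -0.0431] b [-0.018  0.023] [78. 63. 48.]
scene 0.103 13 a [-0.0535 -0.0443 -0.042 ] b [-0.02   0.023] [45. 36. 28.]
scene 0.111 6 a [-0.0499 -0.0479 -0.0438] b [0.016 0.022] [37. 30. 23.]
scene 0.127 7 a [-0.0168 -0.0114 -0.0105] b [-0.     0.017] [67. 60. 52.]
scene 0.135 12 a [-0.022  -0.0116 -0.0092] b [-0.002  0.023] [59. 51. 44.]
```

View pics/lev2.png

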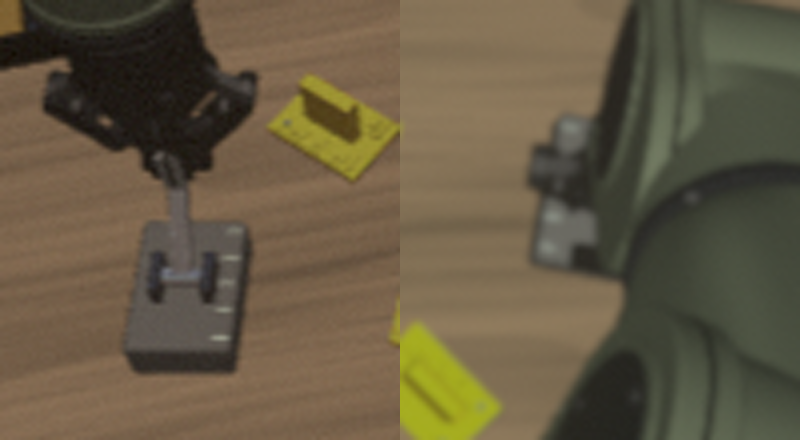

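```bash
python3 - <<'E'
from h import *
for n in('scene','top'):
    W=np.load(n+'.npz')['W'];p=np.load(n+'.npz')['p']
    print(n,'nan frac',np.isnan(W[190:300,140:240,0]).mean() if n=='scene' else np.isnan(W[140:250,345:445,0]).mean())
W=np.load('scene.npz')['W'];p=np.load('scene.npz')['p']
piv=np.array([.546,-.2693]);a=(W[...,:2]-piv)@[.977,-.213];b=(W[...,:2]-piv)@[.213,.977]
for i in range(218,246):
    print(i,' '.join('%d/%d/%d'%(a[i,j]*1e3,b[i,j]*1e3,W[i,j,2]*1e3) if a[i,j]==a[i,j] else 'nan' for j in range(174,196,2)))
E
```

```text
scene nan frac 0.004090909090909091
top nan frac 0.0036363636363636364
218 -5/3/217 -10/5/210 -11/10/208 -2/18/221 -2/22/221 0/28/225 -10/29/210 -161/-23/-1 -30/31/182 -29/36/184 -16/45/201
219 -4/2/214 -11/4/205 -11/9/204 -5/16/212 -4/21/214 -5/25/213 -16/25/197 -27/26/182 -24/32/186 -26/36/183 -14/45/201
220 -3/2/211 -14/2/196 -27/2/178 -2/16/213 -4/20/210 -4/25/210 -19/24/190 -25/26/181 -25/31/181 -21/37/186 -10/46/202
221 -5/1/205 -8/4/200 -25/1/177 -3/15/207 -5/19/205 -5/24/205 -16/24/190 -23/26/179 -19/33/186 -13/40/194 -12/45/196
222 -5/0/201 -4/5/202 -22/2/176 -6/13/200 -5/18/201 -4/23/202 -20/22/180 -17/28/184 -17/32/183 -10/40/195 -8/45/196
223 -2/0/201 -4/4/198 -12/5/187 -6/13/196 -7/17/194 -4/23/198 -14/24/184 -16/27/181 -12/34/187 -11/39/189 -8/44/192
224 -5/-1/193 -3/4/196 -11/5/183 -19/6/172 -4/17/195 -4/22/194 -12/23/182 -13/28/181 -9/34/187 -8/39/188 -8/44/189
225 -10/-4/181 -10/0/181 -8/5/185 -14/7/175 -9/14/182 -10/19/181 -10/24/182 -13/27/177 -9/33/183 -7/39/185 -8/43/185
226 -10/-5/178 -8/0/180 -7/5/181 -14/7/171 -9/14/179 -9/18/179 -8/24/180 -15/25/169 -7/33/181
[... 1506 characters left out ...]
5/90 -87/-13/0 -89/-8/-3 -89/-2/-2 -88/3/0
240 -83/-51/1 -84/-46/0 -83/-40/1 -83/-34/1 -83/-29/1 -27/0/89 -28/4/87 -85/-13/-1 -80/-5/6 -83/0/2 -85/3/-1
241 -82/-52/-1 -81/-46/0 -80/-39/1 -80/-34/0 -81/-29/0 -29/-1/81 -31/2/78 -81/-12/0 -79/-5/3 -82/-1/-1 -79/5/3
242 -76/-50/2 -77/-45/1 -77/-39/1 -80/-35/-3 -76/-27/2 -25/0/83 -29/2/76 -76/-11/2 -77/-5/1 -78/0/0 -77/5/0
243 -73/-50/1 -75/-45/-2 -76/-40/-2 -74/-33/0 -75/-28/0 -23/0/82 -23/4/80 -74/-11/0 -74/-5/0 -72/0/3 -75/5/0
244 -71/-50/0 -69/-43/2 -71/-39/0 -70/-33/0 -69/-27/2 -23/-1/76 -22/3/78 -70/-10/1 -71/-5/0 -70/0/1 -70/6/1
245 -66/-48/2 -66/-43/2 -47/-29/33 -48/-23/32 -47/-18/33 -19/0/78 -20/3/76 -46/-1/34 -48/2/31 -47/8/33 -49/13/29
```

```bash
python3 - <<'E'
from h import *
W=np.load('scene.npz')['W'];p=np.load('scene.npz')['p']
s=monitor.observe();Rm=R.from_euler('xyz',s['tcp_rot'],degrees=True).as_matrix()
Q=(W-s['position'])@Rm   # tool coords
m=(abs(Q[...,0])<.07)&(abs(Q[...,1])<.09)&(W[...,2]>.118)&(W[...,2]<.4)
for lo in np.arange(-.25,.01,.01):
    k=m&(Q[...,2]>=lo)&(Q[...,2]<lo+.01)
    if k.sum(): print('z',round(lo,3),k.sum(),'x',np.percentile(Q[k][:,0],[1,50,99]).round(3),'y',np.percentile(Q[k][:,1],[1,99]).round(3))
E
```

```text
z -0.25 134 x [-0.048 -0.041  0.007] y [-0.034  0.048]
z -0.24 153 x [-0.049 -0.039  0.013] y [-0.044  0.049]
z -0.23 163 x [-0.049 -0.041  0.009] y [-0.036  0.048]
z -0.22 18 x [-0.048 -0.037 -0.005] y [-0.04   0.048]
z -0.21 42 x [-0.04  -0.034 -0.012] y [-0.01   0.036]
z -0.2 101 x [-0.04  -0.033 -0.   ] y [-0.025  0.038]
z -0.19 96 x [-0.039 -0.032  0.002] y [-0.028  0.039]
z -0.18 95 x [-0.04  -0.034  0.003] y [-0.029  0.038]
z -0.17 93 x [-0.039 -0.031  0.003] y [-0.026  0.038]
z -0.16 18 x [-0.037 -0.009  0.008] y [0.    0.039]
z -0.15 33 x [-0.014 -0.01   0.004] y [-0.038  0.043]
z -0.14 90 x [-0.021 -0.012  0.004] y [-0.045  0.049]
z -0.13 168 x [-0.021 -0.007  0.01 ] y [-0.058  0.062]
z -0.12 120 x [-0.02  -0.012  0.003] y [-0.058  0.062]
z -0.11 96 x [-0.019 -0.012  0.002] y [-0.05   0.056]
z -0.1 75 x [-0.019 -0.012  0.008] y [-0.046  0.045]
z -0.09 111 x [-0.015 -0.01   0.01 ] y [-0.035  0.038]
z -0.08 54 x [-0.015 -0.012  0.005] y [-0.029  0.031]
z -0.07 20 x [-0.013 -0.01  -0.005] y [-0.01   0.014]
z -0.06 29 x [-0.013 -0.008 -0.001] y [-0.012  0.015]
z -0.05 29 x [-0.014 -0.009  0.007] y [-0.012  0.015]
z -0.04 14 x [-0.013 -0.011 -0.006] y [-0.01   0.009]
```

The crop shows the closed fingers passing above the bar without touching it. The depth puts the real fingertips about 32 mm above the reported TCP. I'll back off, go lower, and push again.

Call:
carry_out(steps=[{"translation": [0.5,-0.2,0],"turn": 0,"hand": 0},{"translation": [0.6,0,0],"turn": 0,"hand": 0},{"translation": [0.7,0,0],"turn": 0,"hand": 0},{"translation": [0,0,0.4],"turn": 0,"hand": 0},{"translation": [0,0,0.4],"turn": 0,"hand": 0},{"translation": [0,0,0],"turn": 0,"hand": 0},{"translation": [-0.3,0,0],"turn": 0,"hand": 0},{"translation": [-0.3,0,0],"turn": 0,"hand": 0},{"translation": [-0.25,0,0],"turn": 0,"hand": 0},{"translation": [-0.25,0,0],"turn": 0,"hand": 0},{"translation": [-0.2,0,0],"turn": 0,"hand": 0},{"translation": [0,0,0],"turn": 0,"hand": 0}])

```text
time_s: 5.12
position: [0.5058, -0.2603, 0.0668]
tcp_rot: [180.0, 0.0, 167.6]
force: [-0.2, -0.2, -0.1]
width: -0.0002
grasp_force: 0.0
```

```bash
python3 - <<'E'
from h import *
go(.527,-.265,.068)
lever('scene')
E
```

```text
t 5.1167 pos [ 0.5058 -0.2603  0.0668] rot [1.800e+02 4.000e-02 1.676e+02] F [-0.2 -0.2 -0.1] w -0.0002 g 0.0 units [-0.543 -0.001 -0.029] 0.54
scene 0.055 18 a [-0.0095  0.0021  0.0178] b [-0.019  0.02 ] [69. 64. 62.]
scene 0.063 17 a [-0.0075 -0.002   0.0019] b [-0.006  0.007] [76. 68. 63.]
scene 0.071 11 a [-0.0055 -0.0038 -0.0013] b [-0.004  0.006] [75. 67. 62.]
scene 0.079 18 a [-0.0136 -0.0066 -0.0032] b [-0.005  0.006] [76. 69. 64.]
scene 0.087 10 a [-0.0096 -0.0078 -0.0061] b [-0.005  0.006] [77. 69. 64.]
scene 0.095 16 a [-0.0181 -0.0113 -0.0064] b [-0.006  0.006] [82. 72. 64.]
scene 0.103 15 a [-0.0453 -0.0138 -0.0115] b [-0.004  0.015] [83. 72. 64.]
scene 0.111 15 a [-0.0483 -0.015  -0.0106] b [-0.016  0.022] [63. 54. 46.]
scene 0.119 93 a [-0.0424 -0.018  -0.0118] b [-0.02   0.023] [40. 33. 27.]
scene 0.127 45 a [-0.0346 -0.0227 -0.0167] b [-0.018  0.021] [44. 38. 32.]
scene 0.135 13 a [-0.0386 -0.0296 -0.0273] b [-0.017  0.016] [44. 37. 32.]
```

The lever follows now (about -0.28 rad). Pushing the remaining distance, then backing off.

Call:
carry_out(steps=[{"translation": [-0.2,0,0],"turn": 0,"hand": 0},{"translation": [-0.2,0,0],"turn": 0,"hand": 0},{"translation": [-0.15,0,0],"turn": 0,"hand": 0},{"translation": [0,0,0],"turn": 0,"hand": 0},{"translation": [0,0,0],"turn": 0,"hand": 0},{"translation": [0,0,0],"turn": 0,"hand": 0}])

```text
time_s: 5.67
position: [0.5259, -0.2649, 0.0663]
tcp_rot: [-180.0, -0.0, 167.6]
force: [0.2, 0.1, -0.2]
width: -0.0002
grasp_force: 0.0
```

```bash
python3 - <<'E'
from h import *
go(.527,-.265,.068)
lever('scene')
E
```

```text
t 5.6667 pos [ 0.5259 -0.2649  0.0663] rot [-1.8000e+02 -1.0000e-02  1.6759e+02] F [ 0.2  0.1 -0.2] w -0.0002 g 0.0 units [-0.027  0.003 -0.043] 0.05
scene 0.055 16 a [-0.0091  0.0054  0.0157] b [-0.019  0.021] [66. 61. 58.]
scene 0.063 9 a [0.0045 0.0053 0.0068] b [-0.005  0.006] [68. 61. 57.]
scene 0.071 11 a [-0.0008  0.0045  0.0058] b [-0.006  0.007] [71. 64. 59.]
scene 0.079 8 a [-0.0032  0.0043  0.0055] b [-0.004  0.006] [73. 66. 60.]
scene 0.087 8 a [0.0046 0.0052 0.0071] b [-0.005  0.005] [69. 63. 58.]
scene 0.095 10 a [0.0006 0.0045 0.0065] b [-0.004  0.006] [71. 64. 60.]
scene 0.103 12 a [-0.0229  0.0051  0.0068] b [-0.005  0.015] [75. 66. 59.]
scene 0.111 14 a [-0.0243 -0.0127  0.0063] b [-0.013  0.016] [60. 51. 44.]
scene 0.119 69 a [-0.0215  0.0046  0.0091] b [-0.022  0.023] [45. 38. 31.]
scene 0.127 81 a [-0.0173  0.0012  0.0088] b [-0.021  0.021] [38. 32. 27.]
scene 0.135 12 a [-0.0136 -0.0086 -0.0068] b [-0.019  0.019] [41. 35. 28.]
```

Lever upright: the arm's front face is vertical at a≈5 mm all the way up. Retreating and going above the slide.

Call:
carry_out(steps=[{"translation": [0.5,0,0],"turn": 0,"hand": 0},{"translation": [0.8,0,0],"turn": 0,"hand": 0},{"translation": [0.3,0,-0.9],"turn": 0,"hand": 0},{"translation": [0,0,-0.9],"turn": 0,"hand": 1},{"translation": [0,0.9,-0.4],"turn": 0,"hand": 1},{"translation": [0,0.95,0],"turn": 0,"hand": 1},{"translation": [0,0.95,0],"turn": 0,"hand": 1},{"translation": [0,0.95,0],"turn": 0,"hand": 1},{"translation": [0,0.95,0],"turn": 0,"hand": 1},{"translation": [0,0.95,0],"turn": 0,"hand": 1},{"translation": [0,0.5,0],"turn": 0,"hand": 1},{"translation": [0,0,0],"turn": 0,"hand": 1}])

```text
time_s: 6.72
position: [0.5171, -0.0059, 0.1543]
tcp_rot: [179.9, 0.0, 167.9]
force: [0.4, 0.6, -0.6]
width: 0.0853
grasp_force: 0.0
```

```bash
python3 - <<'E'
from h import *
go(.4715,.003,.06)
lever('scene')
W=np.load('scene.npz')['W']
s=monitor.observe();Rm=R.from_euler('xyz',s['tcp_rot'],degrees=True).as_matrix()
Q=(W-s['position'])@Rm
m=(abs(Q[...,0])<.07)&(abs(Q[...,1])<.09)&(W[...,2]>.1)
print('lowest tool pts',np.sort(Q[m][:,2])[-8:])
k=m&(Q[...,2]>-.075);print(np.percentile(Q[k],[1,50,99],axis=0).round(3))
E
```

```text
t 6.7167 pos [ 0.5171 -0.0059  0.1543] rot [1.7988e+02 1.0000e-02 1.6792e+02] F [ 0.4  0.6 -0.6] w 0.0853 g 0.0 units [ 1.161 -0.026  2.357] 2.63
scene 0.055 11 a [-0.0009  0.0047  0.0091] b [-0.018  0.021] [67. 60. 57.]
scene 0.063 11 a [0.0028 0.0049 0.0065] b [-0.005  0.006] [67. 60. 55.]
scene 0.071 7 a [0.0018 0.0036 0.0055] b [-0.006  0.006] [71. 64. 59.]
scene 0.079 9 a [0.     0.0053 0.0066] b [-0.004  0.006] [69. 62. 57.]
scene 0.087 11 a [-0.0007  0.005   0.0071] b [-0.005  0.007] [70. 63. 58.]
scene 0.095 11 a [-0.0011  0.0038  0.0064] b [-0.006  0.006] [73. 66. 62.]
scene 0.103 8 a [0.0032 0.0054 0.0069] b [-0.004  0.006] [70. 62. 57.]
scene 0.111 6 a [-0.0029  0.0048  0.0063] b [-0.004  0.022] [77. 66. 57.]
scene 0.119 46 a [-0.0074  0.0072  0.0097] b [-0.022  0.022] [47. 38. 30.]
scene 0.127 66 a [-0.0028  0.0031  0.0091] b [-0.021  0.022] [37. 30. 24.]
lowest tool pts [-0.04934061 -0.04876415 -0.04811013 -0.04765917 -0.04750349 -0.04714318
 -0.0462235  -0.04270611]
[[-0.014 -0.052 -0.075]
 [-0.009  0.047 -0.061]
 [ 0.008  0.059 -0.046]]
```

Call:
carry_out(steps=[{"translation": [0.6,0,0.5],"turn": 0,"hand": 1},{"translation": [0.56,0,0.7],"turn": 0,"hand": 1},{"translation": [0,0,0.8],"turn": 0,"hand": 1},{"translation": [0,0,0.7],"turn": 0,"hand": 1},{"translation": [0,0,0.5],"turn": 0,"hand": 1},{"translation": [0,0,0],"turn": 0,"hand": 1},{"translation": [0,0,0],"turn": 0,"hand": 1}])

```text
time_s: 7.35
position: [0.4708, -0.0018, 0.0263]
tcp_rot: [-180.0, -0.1, 167.5]
force: [-0.7, -0.2, 1.5]
width: 0.0856
grasp_force: 0.0
```

```bash
python3 - <<'E'
from h import *
go(.4715,.003,-.019)
p,W=cloud('scene')
cv2.imwrite('pics/sl1.png',cv2.resize(p[130:280,200:380],None,fx=4,fy=4,interpolation=2)[...,::-1])
E
```

```text
t 7.35 pos [ 0.4708 -0.0018  0.0263] rot [-1.7995e+02 -8.0000e-02  1.6754e+02] F [-0.7 -0.2  1.5] w 0.0856 g 0.0 units [0.007 0.123 1.132] 1.14
```

View pics/sl1.png

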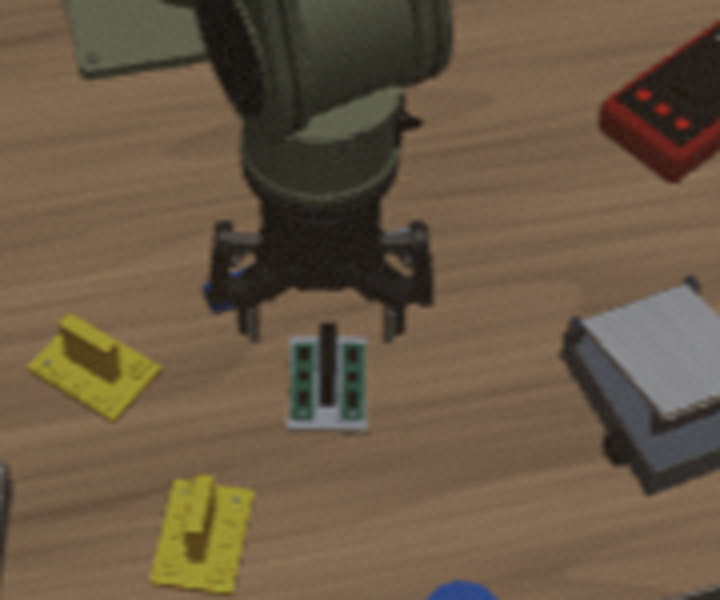

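The open fingertips straddle the black grip (crop 250,338 and 393,338, with the grip at 328,365). Descending and closing.

Call:
carry_out(steps=[{"translation": [0,0.12,0.3],"turn": 0,"hand": 1},{"translation": [0,0,0.3],"turn": 0,"hand": 1},{"translation": [0,0,0.3],"turn": 0,"hand": 1},{"translation": [0,0,0.22],"turn": 0,"hand": 1},{"translation": [0,0,0],"turn": 0,"hand": 1},{"translation": [0,0,0],"turn": 0,"hand": 1}])

```text
time_s: 7.9
position: [0.4726, 0.0035, -0.0179]
tcp_rot: [-180.0, 0.0, 167.6]
force: [-0.0, 0.2, 0.4]
width: 0.0854
grasp_force: 0.0
```

Call:
carry_out(steps=[{"translation": [0,0,0],"turn": 0,"hand": 0},{"translation": [0,0,0],"turn": 0,"hand": 0},{"translation": [0,0,0],"turn": 0,"hand": 0},{"translation": [0,0,0],"turn": 0,"hand": 0},{"translation": [0,0,0],"turn": 0,"hand": 0},{"translation": [0,0,0],"turn": 0,"hand": 0}])

```text
time_s: 8.4
position: [0.4724, 0.0037, -0.0185]
tcp_rot: [-180.0, 0.0, 167.6]
force: [-0.1, -2.2, 1.6]
width: 0.0119
grasp_force: 1.3
```

```bash
python3 - <<'E'
from h import *
go(.4715,.003,-.02)
p,W=cloud('scene')
cv2.imwrite('pics/sl2.png',cv2.resize(p[160:260,220:340],None,fx=5,fy=5,interpolation=2)[...,::-1])
E
```

```text
t 8.4 pos [ 0.4724  0.0037 -0.0185] rot [-1.7999e+02  1.0000e-02  1.6759e+02] F [-0.1 -2.2  1.6] w 0.0119 g 1.3392321020364761 units [ 0.018 -0.021  0.038] 0.05
```

View pics/sl2.png

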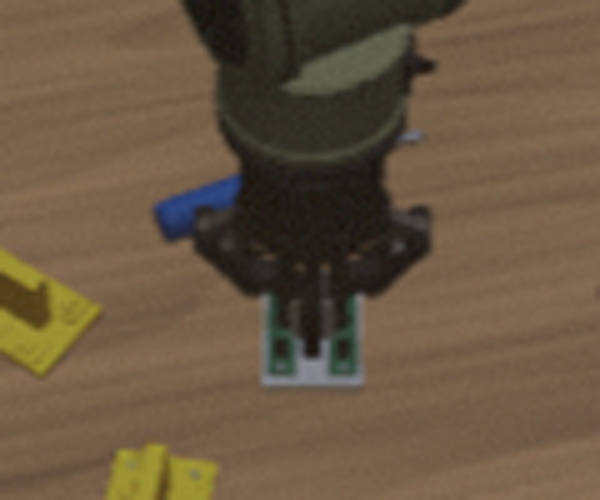

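The slide is gripped centrally (width 11.9 mm). Lifting.

Call:
carry_out(steps=[{"translation": [0,0,0],"turn": 0,"hand": 0},{"translation": [0,0,0],"turn": 0,"hand": 0},{"translation": [0,0,-0.3],"turn": 0,"hand": 0},{"translation": [0,0,-0.5],"turn": 0,"hand": 0},{"translation": [0,0,-0.7],"turn": 0,"hand": 0},{"translation": [0,0,-0.8],"turn": 0,"hand": 0},{"translation": [0,0,-0.8],"turn": -0.033,"hand": 0},{"translation": [0,0,-0.5],"turn": -0.033,"hand": 0},{"translation": [0,0,-0.3],"turn": -0.033,"hand": 0},{"translation": [0,0,0],"turn": -0.031,"hand": 0},{"translation": [0,0,0],"turn": 0,"hand": 0},{"translation": [0,0,0],"turn": 0,"hand": 0}])

```text
time_s: 9.45
position: [0.4722, 0.0035, 0.1372]
tcp_rot: [180.0, -0.0, -169.2]
force: [1.7, -0.9, -1.1]
width: 0.0111
grasp_force: 58.4
```

```bash
python3 - <<'E'
from h import *
go(.522,.228,.1)
E
```

```text
t 9.45 pos [0.4722 0.0035 0.1372] rot [ 1.7999e+02 -3.0000e-02 -1.6921e+02] F [ 1.7 -0.9 -1.1] w 0.0111 g 58.37992608547211 units [-2.275  5.279  0.929] 5.82
```

Call:
carry_out(steps=[{"translation": [-0.32,0.75,0],"turn": 0,"hand": 0},{"translation": [-0.32,0.75,0],"turn": 0,"hand": 0},{"translation": [-0.33,0.76,0],"turn": 0,"hand": 0},{"translation": [-0.33,0.76,0],"turn": 0,"hand": 0},{"translation": [-0.33,0.76,0],"turn": 0,"hand": 0},{"translation": [-0.33,0.75,0],"turn": 0,"hand": 0},{"translation": [-0.32,0.75,0.2],"turn": 0,"hand": 0},{"translation": [0,0,0.3],"turn": 0,"hand": 0},{"translation": [0,0,0.4],"turn": 0,"hand": 0},{"translation": [0,0,0],"turn": 0,"hand": 0},{"translation": [0,0,0],"turn": 0,"hand": 0}])

```text
time_s: 10.37
position: [0.5211, 0.2281, 0.1007]
tcp_rot: [-180.0, -0.1, -169.1]
force: [1.0, -0.7, -0.6]
width: 0.0114
grasp_force: 58.7
```

```bash
cat >> h.py <<'E'
def look(name=None):
    p,W=cloud('scene')
    s=monitor.observe();Rm=R.from_euler('xyz',s['tcp_rot'],degrees=True).as_matrix()
    Q=(W-s['position'])@Rm
    go(.522,.228,.045)
    if name: cv2.imwrite('pics/%s.png'%name,cv2.resize(p[150:270,310:430],None,fx=5,fy=5,interpolation=2)[...,::-1])
    return p,W,Q
E
python3 - <<'E'
from h import *
p,W,Q=look('st1')
E
```

```text
t 10.4167 pos [0.5215 0.2282 0.1015] rot [-1.7998e+02 -4.0000e-02 -1.6912e+02] F [ 0.2  0.3 -0.7] w 0.011 g 58.72800171375275 units [-0.012 -0.008  1.413] 1.41
```

View pics/st1.png

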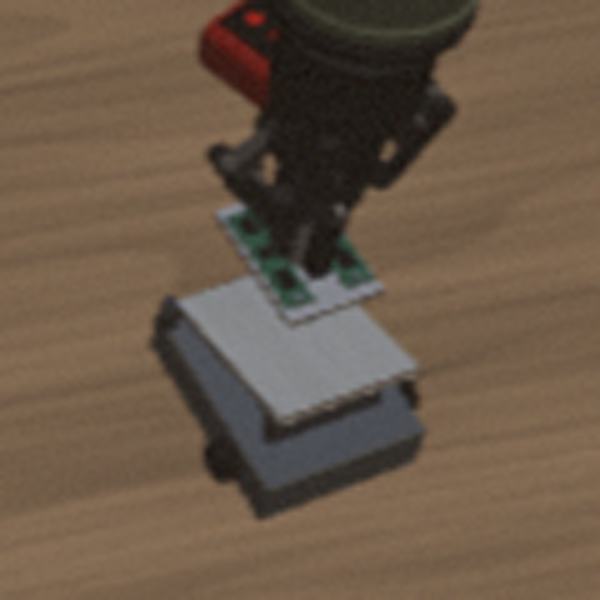

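The slide hovers level over the face (crop 300,265), with its long side aligned uphill. Descending to near contact.

Call:
carry_out(steps=[{"translation": [0,0,0.3],"turn": 0,"hand": 0},{"translation": [0,0,0.3],"turn": 0,"hand": 0},{"translation": [0,0,0.2],"turn": 0,"hand": 0},{"translation": [0,0,0.15],"turn": 0,"hand": 0},{"translation": [0,0,0],"turn": 0,"hand": 0},{"translation": [0,0,0],"turn": 0,"hand": 0}])

```text
time_s: 10.92
position: [0.5217, 0.2284, 0.0637]
tcp_rot: [-180.0, 0.0, -169.0]
force: [0.1, -0.1, -1.7]
width: 0.0115
grasp_force: 58.7
```

Call:
carry_out(steps=[{"translation": [0,0,0.05],"turn": 0,"hand": 0},{"translation": [0,0,0],"turn": 0,"hand": 0}])

```text
time_s: 11.08
position: [0.5218, 0.2284, 0.0617]
tcp_rot: [180.0, 0.0, -169.0]
force: [0.0, 0.0, -0.5]
width: 0.0115
grasp_force: 58.7
```

Call:
carry_out(steps=[{"translation": [0,0,0.05],"turn": 0,"hand": 0},{"translation": [0,0,0],"turn": 0,"hand": 0}])

```text
time_s: 11.25
position: [0.5216, 0.2284, 0.0593]
tcp_rot: [-180.0, -0.0, -169.0]
force: [-0.6, -0.0, -1.7]
width: 0.0114
grasp_force: 58.7
```

Call:
carry_out(steps=[{"translation": [0,0,0.03],"turn": 0,"hand": 0},{"translation": [0,0,0],"turn": 0,"hand": 0}])

```text
time_s: 11.42
position: [0.5216, 0.2284, 0.058]
tcp_rot: [-180.0, -0.0, -169.0]
force: [0.6, 0.1, -1.3]
width: 0.0114
grasp_force: 58.7
```

Call:
carry_out(steps=[{"translation": [0,0,0.03],"turn": 0,"hand": 0},{"translation": [0,0,0],"turn": 0,"hand": 0}])

```text
time_s: 11.58
position: [0.5216, 0.2284, 0.0568]
tcp_rot: [-180.0, -0.0, -169.0]
force: [-0.8, -0.1, -0.8]
width: 0.0109
grasp_force: 58.7
```

Call:
carry_out(steps=[{"translation": [0,0,0.03],"turn": 0,"hand": 0},{"translation": [0,0,0],"turn": 0,"hand": 0}])

```text
time_s: 11.75
position: [0.5216, 0.2284, 0.0556]
tcp_rot: [-180.0, -0.0, -169.0]
force: [-0.7, -0.8, -1.2]
width: 0.0114
grasp_force: 58.7
```

Call:
carry_out(steps=[{"translation": [0,0,0.03],"turn": 0,"hand": 0},{"translation": [0,0,0],"turn": 0,"hand": 0}])

```text
time_s: 11.92
position: [0.5216, 0.2284, 0.0544]
tcp_rot: [-180.0, -0.0, -169.0]
force: [-0.5, 0.3, -1.5]
width: 0.011
grasp_force: 58.7
```

Call:
carry_out(steps=[{"translation": [0,0,0.03],"turn": 0,"hand": 0},{"translation": [0,0,0],"turn": 0,"hand": 0}])

```text
time_s: 12.08
position: [0.5216, 0.2284, 0.0539]
tcp_rot: [-180.0, 0.0, -169.0]
force: [-4.4, -1.3, 11.9]
width: 0.011
grasp_force: 61.0
```

Call:
carry_out(steps=[{"translation": [0,0,0.03],"turn": 0,"hand": 0},{"translation": [0,0,0],"turn": 0,"hand": 0}])

```text
time_s: 12.25
position: [0.5213, 0.2284, 0.0531]
tcp_rot: [-180.0, -0.0, -169.0]
force: [-10.3, -2.3, 22.5]
width: 0.0114
grasp_force: 62.5
```

```bash
python3 - <<'E'
from h import *
p,W,Q=look()
cv2.imwrite('pics/st2.png',cv2.resize(p[170:260,320:410],None,fx=6,fy=6,interpolation=2)[...,::-1])
g=np.array([-.2646,-.0515,.963]);c=np.array([.5305,.2295,.065]);up=np.array([0,0,1])-g*g[2];up/=np.linalg.norm(up);y=np.cross(g,up)
D=np.stack([(W-c)@up,(W-c)@y,(W-c)@g],-1)
# slide plate front pts
m=(abs(D[...,0])<.06)&(abs(D[...,1])<.05)&(D[...,2]>.004)&(D[...,2]<.03)
print(m.sum(),np.percentile(D[m],[1,25,50,75,99],axis=0).round(4), W[m].mean(0))
for lo in np.arange(-.06,.06,.01):
    k=m&(D[...,0]>=lo)&(D[...,0]<lo+.01)
    if k.sum()>3: print(round(lo,2),k.sum(),np.percentile(D[k][:,2],[5,50,95]).round(4),np.percentile(D[k][:,1],[5,95]).round(4))
E
```

```text
t 12.3 pos [0.5213 0.2284 0.0531] rot [-1.7999e+02 -1.0000e-02 -1.6901e+02] F [-9.7 -4.2 21.4] w 0.0113 g 62.43161201477051 units [-0.016 -0.012  0.203] 0.2
332 [[-0.043  -0.0285  0.0041]
 [-0.0024 -0.0206  0.0085]
 [ 0.0129 -0.0113  0.0129]
 [ 0.022   0.007   0.019 ]
 [ 0.033   0.0285  0.0282]] [0.53501302 0.22399672 0.08052434]
-0.05 7 [0.0217 0.0247 0.0259] [-0.025 -0.015]
-0.04 16 [0.0199 0.0232 0.0258] [-0.0272 -0.0143]
-0.03 25 [0.0167 0.0215 0.0263] [-0.0271 -0.0139]
-0.02 19 [0.0156 0.0186 0.022 ] [-0.0259 -0.0126]
-0.01 25 [0.0107 0.0164 0.0195] [-0.0278  0.018 ]
0.0 50 [0.0107 0.0157 0.0272] [-0.026   0.0262]
0.01 95 [0.007  0.012  0.0267] [-0.0259  0.0241]
0.02 65 [0.0047 0.0078 0.011 ] [-0.0251  0.0255]
0.03 28 [0.0042 0.0056 0.009 ] [-0.0239  0.0267]
```

View pics/st2.png

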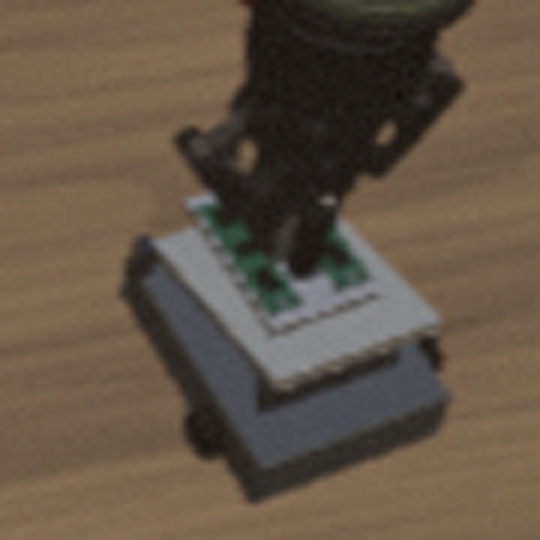

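The uphill edge touches (22 N) but the slide does not swivel in the tight grip. I'll back up, shift about 9 mm uphill, touch lightly, then loosen the fingers a little so it drops flush.

Call:
carry_out(steps=[{"translation": [0,0,-0.1],"turn": 0,"hand": 0},{"translation": [-0.1,0,-0.1],"turn": 0,"hand": 0},{"translation": [-0.13,0,0],"turn": 0,"hand": 0},{"translation": [0,0,0],"turn": 0,"hand": 0},{"translation": [0,0,0.04],"turn": 0,"hand": 0},{"translation": [0,0,0],"turn": 0,"hand": 0}])

```text
time_s: 12.8
position: [0.5304, 0.23, 0.058]
tcp_rot: [-180.0, -0.0, -169.0]
force: [-0.3, 0.2, -1.5]
width: 0.0114
grasp_force: 58.9
```

Call:
carry_out(steps=[{"translation": [0,0,0.02],"turn": 0,"hand": 0},{"translation": [0,0,0],"turn": 0,"hand": 0}])

```text
time_s: 12.97
position: [0.5304, 0.2301, 0.0575]
tcp_rot: [-180.0, -0.0, -169.0]
force: [0.9, 0.8, -1.0]
width: 0.0113
grasp_force: 58.9
```

Call:
carry_out(steps=[{"translation": [0,0,0.02],"turn": 0,"hand": 0},{"translation": [0,0,0],"turn": 0,"hand": 0}])

```text
time_s: 13.13
position: [0.5306, 0.2301, 0.0568]
tcp_rot: [-180.0, -0.0, -169.0]
force: [0.0, 1.2, -1.2]
width: 0.0115
grasp_force: 58.9
```

Call:
carry_out(steps=[{"translation": [0,0,0],"turn": 0,"hand": 0.19},{"translation": [0,0,0],"turn": 0,"hand": 0.19},{"translation": [0,0,0],"turn": 0,"hand": 0.19},{"translation": [0,0,0],"turn": 0,"hand": 0.19},{"translation": [0,0,0],"turn": 0,"hand": 0.19}])

```text
time_s: 13.55
position: [0.5307, 0.2302, 0.057]
tcp_rot: [-180.0, 0.0, -169.0]
force: [-0.6, -0.1, 0.4]
width: 0.0157
grasp_force: 0.0
```

```bash
cat >> h.py <<'E'
def slide():
    p,W,Q=look()
    g=np.array([-.2646,-.0515,.963]);c=np.array([.5305,.2295,.065]);up=np.array([0,0,1])-g*g[2];up/=np.linalg.norm(up);y=np.cross(g,up)
    D=np.stack([(W-c)@up,(W-c)@y,(W-c)@g],-1)
    m=(abs(D[...,0])<.065)&(abs(D[...,1])<.045)&(D[...,2]>.0035)&(D[...,2]<.03)
    for lo in np.arange(-.07,.06,.01):
        k=m&(D[...,0]>=lo)&(D[...,0]<lo+.01)
        b=(abs(D[...,2])<.0035)&(abs(D[...,1])<.042)&(D[...,0]>=lo)&(D[...,0]<lo+.01)
        print(round(lo,2),k.sum(),np.percentile(D[k][:,2],[5,50,95]).round(4) if k.sum() else '',np.percentile(D[k][:,1],[2,98]).round(4) if k.sum() else '', 'bare',b.sum(),np.median(D[b][:,2]).round(4))
    # hue-based: green pixels and bright plate
    h=cv2.cvtColor(p,cv2.COLOR_RGB2HSV);G=(h[...,0]>60)&(h[...,0]<95)&(h[...,1]>70)&(abs(D[...,0])<.08)&(abs(D[...,1])<.05)&(abs(D[...,2])<.04)
    P=D[G];print('green',len(P),np.percentile(P,[2,50,98],axis=0).round(4));A=np.c_[P[:,:2],np.ones(len(P))];print('tilt up,y,off',np.linalg.lstsq(A,P[:,2],rcond=None)[0].round(4))
    return p,D
E
python3 - <<'E'
from h import *
p,D=slide()
cv2.imwrite('pics/st3.png',cv2.resize(p[170:260,320:410],None,fx=6,fy=6,interpolation=2)[...,::-1])
E
```

```text
t 13.6 pos [0.5307 0.2302 0.057 ] rot [ 180.      0.   -169.01] F [0.2 0.3 0.3] w 0.0162 g 0.0 units [ 0.223 -0.012  0.3  ] 0.37
-0.07 0   bare 0 nan
-0.06 1 [0.0041 0.0041 0.0041] [-0.0431 -0.0431] bare 17 -0.0004
-0.05 0   bare 24 0.0002
-0.04 12 [0.0045 0.0057 0.0083] [-0.024  -0.0061] bare 15 0.0007
-0.03 21 [0.0049 0.0078 0.0101] [-0.0276 -0.0036] bare 15 -0.0007
-0.02 24 [0.0042 0.0069 0.0115] [-0.0268 -0.0058] bare 15 0.0005
-0.01 16 [0.0053 0.0082 0.01  ] [-0.0261 -0.0085] bare 20 -0.0006
0.0 32 [0.0046 0.007  0.0101] [-0.027   0.0289] bare 21 0.0005
0.01 54 [0.0063 0.0099 0.0283] [-0.0258  0.0256] bare 25 -0.0001
0.02 85 [0.0043 0.0086 0.0276] [-0.025   0.0248] bare 25 0.0004
0.03 62 [0.0042 0.0063 0.0089] [-0.0272  0.0262] bare 33 -0.0002
0.04 14 [0.0036 0.0054 0.0081] [-0.0375  0.0255] bare 86 0.0004
0.05 2 [0.0036 0.004  0.0044] [-0.0086 -0.003 ] bare 79 -0.0001
green 39 [[-0.0288 -0.0243  0.0048]
 [ 0.0074 -0.0174  0.0079]
 [ 0.0301  0.0227  0.0106]]
tilt up,y,off [0.0249 0.0104 0.0078]
  return _methods._mean(a, axis=axis, dtype=dtype,
  ret = ret.dtype.type(ret / rcount)
```

View pics/st3.png

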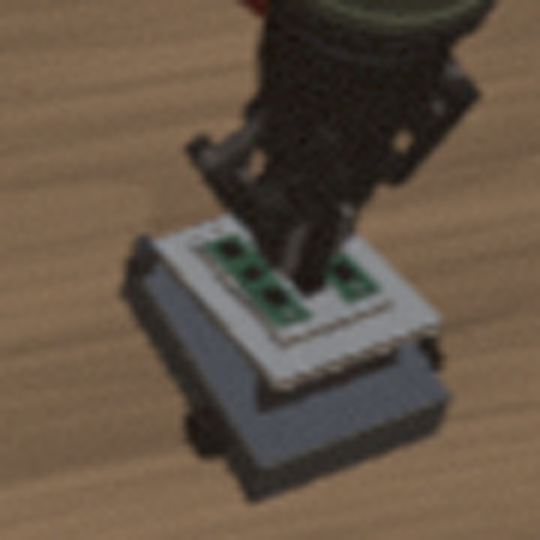

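The slide now lies flush (tilt about 0.025), centred at roughly ±40 mm along and ±26 mm across the face. I'll move the open fingers to the grip's middle and regrip.

Call:
carry_out(steps=[{"translation": [0,0,0],"turn": 0,"hand": 0.28},{"translation": [0.1,0,0.05],"turn": 0,"hand": 0.28},{"translation": [0.12,0,0.05],"turn": 0,"hand": 0.28},{"translation": [0,0,0.1],"turn": 0,"hand": 0.28},{"translation": [0,0,0.07],"turn": 0,"hand": 0.28},{"translation": [0,0,0],"turn": 0,"hand": 0.28},{"translation": [0,0,0],"turn": 0,"hand": 0.28}])

```text
time_s: 14.18
position: [0.522, 0.2284, 0.046]
tcp_rot: [-180.0, -0.0, -169.0]
force: [0.8, 0.5, 0.2]
width: 0.0239
grasp_force: 0.0
```

Call:
carry_out(steps=[{"translation": [0,0,0],"turn": 0,"hand": 0},{"translation": [0,0,0],"turn": 0,"hand": 0},{"translation": [0,0,0],"turn": 0,"hand": 0},{"translation": [0,0,0],"turn": 0,"hand": 0},{"translation": [0,0,0],"turn": 0,"hand": 0},{"translation": [0,0,0],"turn": 0,"hand": 0}])

```text
time_s: 14.68
position: [0.5221, 0.2285, 0.0463]
tcp_rot: [-180.0, 0.0, -169.0]
force: [-0.2, -0.9, 2.7]
width: 0.0113
grasp_force: 58.5
```

```bash
python3 - 2>/dev/null <<'E'
from h import *
p,D=slide()
E
```

```text
t 14.7333 pos [0.5221 0.2285 0.0463] rot [-1.8000e+02  1.0000e-02 -1.6902e+02] F [-0.6  0.   2.8] w 0.0118 g 58.567975759506226 units [ 0.005 -0.011  0.032] 0.03
-0.07 0   bare 0 nan
-0.06 0   bare 13 -0.0001
-0.05 2 [0.0039 0.0039 0.0039] [-0.0282 -0.0104] bare 24 0.0
-0.04 12 [0.0042 0.0053 0.0072] [-0.0265 -0.0061] bare 12 -0.0009
-0.03 18 [0.0043 0.0077 0.0114] [-0.0269 -0.0094] bare 17 0.0002
-0.02 18 [0.0046 0.0081 0.011 ] [-0.0256 -0.0093] bare 25 0.0001
-0.01 20 [0.0052 0.0084 0.027 ] [-0.0275  0.0268] bare 21 -0.0001
0.0 55 [0.006  0.0088 0.0252] [-0.0247  0.0279] bare 23 -0.0003
0.01 55 [0.0052 0.0092 0.0271] [-0.0274  0.0286] bare 26 0.0002
0.02 77 [0.0047 0.0085 0.0261] [-0.0258  0.0252] bare 26 0.0004
0.03 60 [0.0044 0.0062 0.0087] [-0.0275  0.0257] bare 34 -0.0006
0.04 15 [0.0043 0.0056 0.0076] [-0.0273  0.0225] bare 87 0.0004
0.05 0   bare 73 -0.0008
green 43 [[-0.024  -0.024   0.0045]
 [ 0.0076 -0.0164  0.008 ]
 [ 0.0294  0.0242  0.0123]]
tilt up,y,off [ 0.0235 -0.0138  0.0078]
```

Call:
carry_out(steps=[{"translation": [0,0,0.01],"turn": 0,"hand": 0},{"translation": [0,0,0],"turn": 0,"hand": 0},{"translation": [0,0,0],"turn": 0,"hand": 0},{"translation": [0,0,0],"turn": 0,"hand": 0}])

```text
time_s: 15.07
position: [0.5221, 0.2285, 0.0462]
tcp_rot: [-180.0, 0.0, -169.0]
force: [-2.7, -1.4, 11.5]
width: 0.011
grasp_force: 60.1
```

```bash
python3 - 2>/dev/null <<'E'
from h import *
go(0,0,0);cloud('scene');cloud('scene');go(0,0,0)
E
```

```text
t 15.0667 pos [0.5221 0.2285 0.0462] rot [-1.8000e+02  2.0000e-02 -1.6901e+02] F [-2.7 -1.4 11.5] w 0.011 g 60.11185884475708 units [13.903 -3.12   1.15 ] 14.3
t 15.1667 pos [0.5221 0.2285 0.0462] rot [-1.7999e+02  2.0000e-02 -1.6901e+02] F [-1.4 -0.6 11. ] w 0.0115 g 60.11214315891266 units [13.903 -3.119  1.152] 14.29
```

Call:
carry_out(steps=[{"translation": [0,0,-0.006],"turn": 0,"hand": 0},{"translation": [0,0,0],"turn": 0,"hand": 0},{"translation": [0,0,0],"turn": 0,"hand": 0},{"translation": [0,0,0],"turn": 0,"hand": 0}])

```text
time_s: 15.5
position: [0.5221, 0.2285, 0.0463]
tcp_rot: [-180.0, 0.0, -169.0]
force: [-2.0, -1.2, 7.9]
width: 0.0115
grasp_force: 59.2
```

```bash
python3 - 2>/dev/null <<'E'
from h import *
go(0,0,0);lever('scene');slide()
E
```

```text
t 15.5 pos [0.5221 0.2285 0.0463] rot [-1.8000e+02  2.0000e-02 -1.6901e+02] F [-2.  -1.2  7.9] w 0.0115 g 59.23423647880554 units [13.903 -3.12   1.153] 14.3
scene 0.055 15 a [-0.0083  0.0053  0.0119] b [-0.013  0.02 ] [69. 62. 60.]
scene 0.063 9 a [0.0022 0.005  0.0062] b [-0.005  0.007] [71. 64. 59.]
scene 0.071 9 a [0.0001 0.0041 0.0069] b [-0.004  0.007] [73. 66. 61.]
scene 0.079 10 a [0.0035 0.005  0.0057] b [-0.005  0.006] [69. 62. 58.]
scene 0.087 11 a [-0.0011  0.0047  0.0074] b [-0.005  0.007] [72. 65. 60.]
scene 0.095 9 a [0.001  0.0036 0.0077] b [-0.003  0.006] [73. 66. 61.]
scene 0.103 11 a [-0.0004  0.005   0.0065] b [-0.005  0.006] [72. 65. 60.]
scene 0.111 3 a [0.0052 0.0059 0.0079] b [-0.003  0.001] [69. 61. 57.]
scene 0.119 45 a [-0.0071  0.0071  0.0099] b [-0.021  0.023] [49. 40. 31.]
scene 0.127 69 a [-0.0032  0.0029  0.009 ] b [-0.022  0.023] [39. 32. 25.]
t 15.6 pos [0.5221 0.2285 0.0463] rot [-1.8000e+02  2.0000e-02 -1.6901e+02] F [-1.3 -0.3  7.3] w 0.0114 g 59.233946800231934 units [ 0.006 -0.011  0.032] 0.03
-0.07 0   bare 0 nan
-0.06 0   bare 12 -0.0003
-0.05 0   bare 21 0.0002
-0.04 13 [0.0037 0.0063 0.008 ] [-0.0363 -0.0077] bare 16 -0.0001
-0.03 18 [0.0045 0.0077 0.0104] [-0.0264 -0.0084] bare 14 -0.0003
-0.02 20 [0.0044 0.0067 0.0104] [-0.0262 -0.0095] bare 20 0.0007
-0.01 21 [0.0063 0.0084 0.0289] [-0.0281  0.0268] bare 20 0.0006
0.0 51 [0.0051 0.0088 0.026 ] [-0.0284  0.028 ] bare 24 0.0003
0.01 57 [0.0054 0.0088 0.0244] [-0.0257  0.0284] bare 25 0.0003
0.02 75 [0.0051 0.008  0.0266] [-0.0262  0.024 ] bare 25 -0.0002
0.03 57 [0.0043 0.0062 0.0098] [-0.0262  0.0265] bare 46 -0.0005
0.04 16 [0.0042 0.0065 0.0085] [-0.023   0.0246] bare 77 0.0001
0.05 0   bare 79 -0.0003
green 42 [[-0.0257 -0.0239  0.0043]
 [ 0.0035 -0.0153  0.0072]
 [ 0.0289  0.0229  0.011 ]]
tilt up,y,off [ 0.0184 -0.0045  0.0072]
```

Everything holds: the lever is upright, and the slide is flush, centred and pressed at about 7.5 N. Handing in.

```bash
python3 -c "
from h import *
print(manip.finish_job())"
```

```text
the job is handed in; nothing more can be done
None
```

The job is handed in, but no verdict came back. By my last measurements the dimmer lever is upright and the slide lies flush and centred on the stage face, still gripped and pushed at about 7.5 N, slightly above the 6 N asked for.

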